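Re-tension the cam hold-down on a stone blank

ROBOT

A 7-joint arm with a two-finger parallel gripper is mounted at the origin on the work surface. World frame = base frame: x ahead of the robot, y to its left, z up, the work surface at z = 0. Lengths are in m, angles in rad, forces in N, time in s.
With the tool pointing down it reaches from about 0.35 to 0.9 m from the base axis. Payload 7.2 kg.
Tool frame: the origin (TCP) lies on the centre line of the jaws, within the pads' length; the fingertips stand 8 mm ahead of it and the grasp point (between the pads) lies 11 mm behind it (env.tip_reach is the distance from the TCP to the fingertips, in m); z points along the fingers, y is the line along which they close (so a half turn about z gives the same grasp; the last joint's range is limited). The gripper opens to 85 mm and grips with 20 to 120 N. Pads are 22 mm wide; open, the fingers measure 114 mm over their backs; the gripper's body (76 mm by 85 mm) begins 54 mm behind the grasp point. The pads swing forward as they close: fully open they stand 13 mm farther back than shut.
Start: joints at [1.086, 0.411, -0.013, 1.596, 0.006, 1.134, -0.082], TCP at [0.253, -0.572, 0.239] pointing down, gripper open.
Joint ranges: [-2.95, 2.95], [-0.29, 1.99], [-1.47, 1.44], [0.14, 2.54], [-1.03, 4.17], [0.13, 1.85], [-2.86, 2.86]. Speed limits (rad/s): [2.39, 2.39, 3.01, 3.01, 3.14, 3.14, 3.14].

INTERFACE

Orientations are given as a unit quaternion [w, x, y, z].
In Python, from bench import env gives the robot as it stands. The module is installed in compiled form; this text tells all that it offers.
- The arm moves only by the tool send_rows, never from a script. Its argument "increments" is a list of rows, each a list of 7 numbers: the turn, a rotation vector about the tool's x, y, z each as a share of pi rad, from -1 to 1, then the shift along the tool's x, y, z each as a share of 250 mm, from -1 to 1, then the opening, from 0 (shut) to 1 (fully open). In form: [[ax, ay, az, x, y, z, gripper], ...]. A call has 1 to 12 rows; each row is the pose to reach, as a shift and turn from the pose commanded when the call began, along the tool's axes at that moment, turning the shorter way round; what a row does not reach only later rows make up. A row lasts 1/10 s, in which the tool goes at most 50 mm and 8.59 degrees, less where a joint would pass 70% of its speed; a pose out of reach is approached as far as the arm can. A call with a number of a shift or a turn outside -1 to 1 is refused whole. A call with a gripper value outside its range is refused whole. The fingers move at their own pace and stop on an object; "newtons" is the grip in N (left out, the last holds). Time passes only in rows, so rows that repeat a pose let the fingers close. It gives the time, the measured TCP pose, the force, the opening and the grip force at its end, in the units of the state.
- env.observe(): the state, without advancing time (a new reading comes with each control period).
- env.camera(name): name is "side" or "top"; returns a dict with "pixels" (420x560x3 uint8, red, green, blue), "range_z" (420x560 float32, m along the optical axis (not along the pixel's ray), 0 where there is no reading), "fx", "fy", "cx", "cy" (pixels), "k1" (the pictures are not rectified: a ray, as slopes to the right and down, at radius r is drawn at 1 + k1 r^2 times it, then the intrinsics apply), "xyz" and "attitude" of the camera in the world. Camera axes: x right, y down, z forward; pixel columns grow to the right and rows downward; lengths in m; the calibration is good to about 2 mm. A picture is of the moment at which its call begins.
- env.close_job(): hands the job in; it is judged then, once.
The state is a dict: "time_s": time; "joint_pos": joint angles; "joint_velocities": joint speeds; "tau": joint torques, N m; "position": TCP position; "tcp_rot": TCP orientation; "contact_force": force on the tool from outside, world axes, zero at the start; "ft_torque": the same for the moment, N m; "finger_gap": finger opening in m; "grip_force": force on a finger pad.
Only numpy, scipy, OpenCV 4.12 (cv2) and the standard library are available. Lean on these libraries where they do the work, as an engineer would, in place of code of your own. Each camera call takes 0.05 s, during which the arm holds its last target. There are 200 camera calls.

TASK

The limestone blank in the hold-down clamp has crept back from its end stop, and the clamp is closed but slack. Flip the cam lever up fully open, push the blank along its guides until it sits home against the end stop, wind the round spindle knob clockwise (seen from above) as far as it will go, then flip the lever fully down again so that the pad grips the stone. Do not turn the knob while the lever is down, and leave the tools and other things standing around the clamp where they are.

Things in the scene. Friction and masses are not known exactly. Their poses are not given: they have to be found in the camera images.
- clamp_base: Dark steel T-slot plate bolted to the bench, 18 thick, carrying the clamp. Origin on the bench top directly under the spindle axis; z up, x along the stone's guides towards the end stop, y from the spindle towards column and lever. The plate reaches from x -165 to +90, y -65 to +140. Two side guides, 71 apart, 14 high above the plate, run along the stone from x -140 to +60.
- end_stop (a point): Middle of the end stop's stop face (the face looking along the clamp base's -x, towards the stone), at x +60, y 0, z 35 in the clamp base's frame. The stop is a fixed steel block 22 thick, 70 wide, 34 high above the plate. Axes as the clamp base.
- clamp_arm_mid (a point): Middle of the grey clamp arm, which bridges over the stone at x 0 from the column (steel, 32 across, at y +105) to the spindle; it reaches from y -19 to +122, is 28 wide (38 at the spindle), underside 84 and top 110 above the bench.
- stone_center (a point): Centre of the limestone blank, a block 150 long (x) x 64 wide (y) x 44 high, 0.85 kg (8 to 13 N to slide), lying loose on the plate between the guides (underside 18 above the bench, top 62). x nearly along the clamp base's x. Home, this point is at x -15 in the clamp base's frame; it starts 12 to 35 short of that.
- stone: The same blank; origin at the centre of its underside.
- lever_pin (a point): Axis of the cam lever's pin, on top of the column at x 0, y +105, z 126 in the clamp base's frame; the lever turns about the clamp base's x direction.
- lever_grip (a point): Middle of the lever's flat steel handle, 85 out from the pin and 7 above the pin's level when the lever is shut; moves with the lever. The handle is 18 wide (along the clamp base's x) x 10 thick and reaches from 26 to 111 from the pin.
- lever (a joint): Cam lever angle, rad: 0 = shut, lying flat and pointing along the clamp base's +y (away from the stone); 1.4 = fully open, nearly upright; it rises as the value grows and stays where it is left (stiff, about 4 N at the handle). Opening it lifts the clamp arm, spindle and knob by 2.4.
- knob_grip (a point): Centre of the black fluted hand knob on top of the spindle, half-way up it: 50 across, 26 high, axis vertical, 147 above the bench when the lever is shut and the knob at 0. A small grey rib on its top shows its angle.
- knob (a joint): Knob angle, rad: grows clockwise seen from above; 0 = fully backed off, 3.6 = hard end stop (the spindle's collar meets the arm). It starts 2.0 to 2.65 short of the end stop and needs about 0.2 N m. It lowers spindle and knob 8 a turn.
- clamp_pad: Black rubber-faced pad at the foot of the spindle, 34 across, sprung 6 N a mm; presses on the top of the blank when the knob is at its stop and the lever is shut (about 12 N). Its body origin is not at the pad but on the bench below the spindle axis; only the contact matters.
- mallet: Bystander, loose: round wooden mason's mallet standing on its head, handle up: head 104 across, 233 tall; origin under its centre. z up.
- lump_hammer: Bystander, loose: lump hammer standing on its steel head (100 x 44 x 44), handle straight up, 235 tall; origin under its centre. z up.
- tin: Bystander, loose: closed steel tin, 87 across, 119 tall; origin under its centre. z up.
- timber_block: Bystander, loose: softwood packing block 90 x 70 x 60 high; origin under its centre. z up.
- claw_chisel: Bystander, loose: claw chisel lying flat, 200 long, 26 wide, 16 high, long axis x; origin under its middle. z up.
- bench_brush: Bystander, loose: wooden bench brush lying bristles down, 130 x 55 x 47 high, long axis x; origin under its centre. z up.
Mind the look-alikes: they are no part of the job. What is shaped like the stone but red is not meant.

How it is judged:
On the way, in this order (a step that is already met when the one before it is completed fails the run):
1. the cam lever is flipped open (past 1.1 rad) (value of joint lever above 1.1 rad), for 0.2 s.
2. with the lever still open, the blank is home against the end stop (within 3 mm) and the knob is at its clockwise end stop (within 0.1 rad) (value of joint lever above 1 rad and x of stone_center in the frame of clamp_base above -0.018 m and value of joint knob above 3.5 rad), for 0.2 s.
At the end, for the whole second after the job is handed in: The lever is shut (within 0.12 rad of flat), the knob is at its clockwise end stop (within 0.1 rad), and the blank lies flat and still, home against the end stop (within 3 mm), pressed by the pad with more than 5 N (value of joint lever below 0.12 rad and value of joint knob above 3.5 rad and x of stone_center in the frame of clamp_base above -0.018 m and angle between stone_center's own z axis and vertical below 0.05 rad and contact force between clamp_pad and stone above 5 N and linear speed of stone below 0.01 m/s); the robot touches nothing.
It fails at once if the knob is turned while the lever is down (below 0.4 rad) (value of joint lever below 0.4 rad and (velocity of joint knob above 0.5 rad/s or velocity of joint knob below -0.5 rad/s)).
It fails at once if a bystander is shoved more than 40 mm from its place (distance of any of mallet, lump_hammer, tin, timber_block, claw_chisel, bench_brush from where it was at the start of the episode above 0.04 m).
It fails at once if a standing thing is knocked over (angle between any of mallet, lump_hammer, tin, timber_block's own z axis and vertical above 0.5 rad).
It also fails if it takes over 72 s, if anything falls off the work surface, if the arm or the gripper's body presses on something with over 40 N, if the wrist force passes 120 N, or if a joint passes its speed limit or range.

## Working session

There is one attempt and no reset: what is moved stays moved. The work goes in short steps, Python scripts to look and compute and a tool call to move; the robot and the scene stay as the last step left them, time stands still between calls to the robot, and variables do not carry over. Pictures are saved under pics/ and viewed, at most 10 in all, crops included, and the job is handed in when it is done.

Besides the shell and the picture viewer there is one more tool, called by a JSON object that holds its "method" and its "body". send_rows: Moves the arm, as the interface text tells. Its arguments: {"type":"object","properties":{"increments":{"type":"array"},"newtons":{"type":"number"}},"required":["increments"]}

```bash
mkdir -p pics; cat > h.py <<'E'
import numpy as np, cv2
from bench import env
from scipy.spatial.transform import Rotation as R
def rot(q): return R.from_quat([q[1],q[2],q[3],q[0]])
def att(a):
    a=np.array(a,float)
    return a if a.shape==(3,3) else rot(a).as_matrix()
def cloud(c):
    h,w=c["range_z"].shape
    v,u=np.mgrid[0:h,0:w].astype(float)
    K=np.array([[c["fx"],0,c["cx"]],[0,c["fy"],c["cy"]],[0,0,1]])
    p=cv2.undistortPoints(np.stack([u,v],-1).reshape(-1,1,2),K,np.array([c["k1"],0,0,0,0.])).reshape(h,w,2)
    d=np.concatenate([p,np.ones((h,w,1))],-1)*c["range_z"][...,None]
    return d@att(c["attitude"]).T+np.array(c["xyz"])
def snap(n,f):
    c=env.camera(n); cv2.imwrite("pics/"+f,c["pixels"][...,::-1]); np.savez("pics/"+f+".npz",P=cloud(c),px=c["pixels"],z=c["range_z"]); return c
E
python3 - <<'E'
from h import *
for n in("top","side"):
    c=snap(n,n+"0.png"); print(n,c["xyz"],c["attitude"],c["fx"],c["k1"],(c["range_z"]==0).mean())
print(env.observe(),env.tip_reach)
E
```

```text
top [ 0.32092897 -0.02309393  1.21561872] [-0.05370675  0.71099813 -0.69808029  0.06543052] 455.3191035447026 -0.039238406849259076 0.003915816326530612
side [0.23934608 0.73567458 0.96531801] [ 0.05857943 -0.13629387  0.91826362 -0.36712989] 383.5210476950703 -0.06622230306074567 0.004187925170068027
{'time_s': 0.1, 'joint_pos': array([ 1.08580913,  0.41180384, -0.01272752,  1.59697289,  0.00560284,
        1.13428469, -0.08222232]), 'joint_velocities': array([ 0.00020206, -0.00210595,  0.00036403, -0.00147363,  0.0006147 ,
        0.00060138, -0.00091283]), 'tau': array([ 4.37415074e-03, -6.01826906e+01,  6.85189739e-01, -3.00087190e+01,
        1.41849052e-02,  6.42279396e-03,  7.50341451e-05]), 'position': array([ 0.25281251, -0.57110947,  0.23854194]), 'tcp_rot': array([-6.89336944e-04,  9.78362476e-01,  2.06896960e-01, -1.95649126e-04]), 'contact_force': array([0.27459102, 0.43235205, 0.68752529]), 'ft_torque': array([ 0.00550219, -0.01459899,  0.01422698]), 'grip_force': 0.0, 'finger_gap': 0.08545592604924118} 0.008
```

View pics/top0.png

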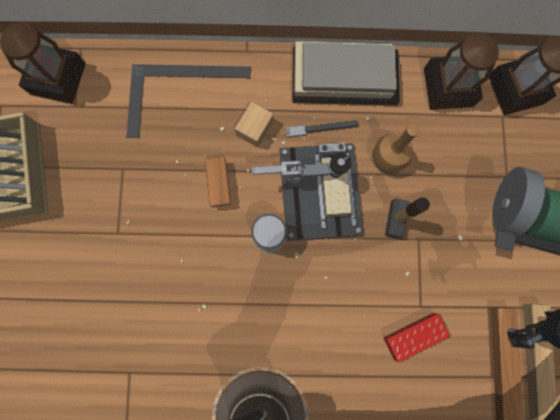

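View pics/side0.png

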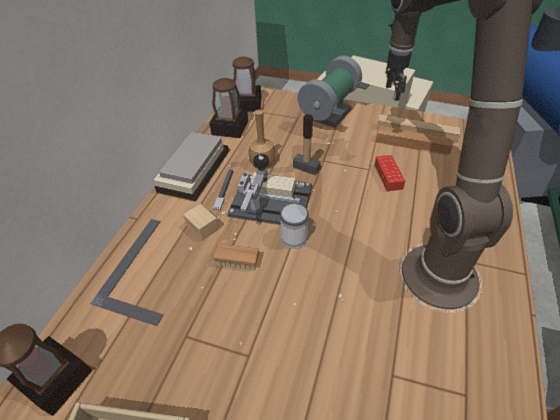

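The top view shows the clamp with its end stop up (332,148), knob (340,162), lever pointing left to (250,170), blank (337,200), tin (268,232), mallet (395,155), hammer (400,215), timber (255,122) and brush (218,182). The side view agrees; the red brick is a decoy. Next I measure the parts from the depth.

```bash
python3 - <<'E'
from h import *
d=np.load("pics/top0.png.npz");P=d["P"];px=d["px"].astype(int)
s=np.s_[90:260,190:440]
Q=P[s];C=px[s]
Z=Q[...,2]
def rep(n,m):
    q=Q[m]; 
    if len(q)<4: print(n,len(q));return
    r=cv2.minAreaRect((q[:,:2]*1000).astype(np.float32)); print(n,len(q),"mean",q.mean(0).round(4),"z",np.percentile(q[:,2],[5,50,95]).round(4),"rect",np.round(r[0],1),np.round(r[1],1),round(r[2],1))
u=np.arange(190,440)[None,:]+0*Z; v=np.arange(90,260)[:,None]+0*Z
box=lambda a,b,c,e:(u>=a)&(u<=b)&(v>=c)&(v<=e)
rep("plate",(Z>.012)&(Z<.024)&box(275,370,138,245))
sat=C.max(-1)-C.min(-1)
stone=(Z>.054)&(Z<.07)&box(315,365,170,225)
rep("stone",stone)
rep("stop",(Z>.044)&(Z<.058)&box(310,360,138,160))
rep("knobtop",(Z>.15)&box(320,360,140,185))
rep("arm",(Z>.10)&(Z<.116)&box(280,340,150,190))
rep("lever",(Z>.125)&(Z<.15)&box(240,300,155,185))
rep("lev_tip",(Z>.09)&(Z<.15)&box(240,275,155,185))
for n,b,z in(("tin",(245,295,205,260),.1),("mallet",(370,420,120,180),.03),("hammer",(380,435,190,245),.03),("timber",(230,278,98,145),.05),("brush",(200,235,150,215),.03),("chisel",(284,362,115,140),.008)):
    rep(n,(Z>z)&box(*b))
big=cv2.resize(d["px"][125:250,240:420][...,::-1],None,fx=4.4,fy=4.4,interpolation=cv2.INTER_CUBIC);cv2.imwrite("pics/crop1.png",big)
d=np.load("pics/side0.png.npz");P2=d["P"]
cv2.imwrite("pics/crop2.png",cv2.resize(d["px"][100:260,180:340][...,::-1],None,fx=3.7,fy=3.7,interpolation=cv2.INTER_CUBIC))
Q=P2[140:230,220:320]
m=(Q[...,2]>.15)&(Q[...,2]<.17);print("side knob top",Q[m].mean(0),m.sum())
E
```

```text
plate 3904 mean [ 0.5572 -0.1364  0.0175] z [0.0137 0.0174 0.0215] rect [ 578.2 -143.5] [266.  219.7] 5.7
stone 951 mean [ 0.5651 -0.187   0.0613] z [0.0574 0.0613 0.065 ] rect [ 568.9 -186.9] [108.2  64.4] 4.8
stop 213 mean [ 0.6941 -0.1762  0.0517] z [0.0468 0.0515 0.0569] rect [ 695.1 -177.4] [46.9 69.9] 31.5
knobtop 344 mean [ 0.6183 -0.1798  0.1762] z [0.1533 0.158  0.162 ] rect [490.3 -99. ] [ 50.5 367.7] 58.0
arm 372 mean [ 0.6179 -0.1226  0.1062] z [0.1021 0.1061 0.11  ] rect [ 617.9 -123.9] [ 30.5 123.2] 2.8
lever 436 mean [ 0.61   -0.0329  0.1358] z [0.1283 0.1366 0.1399] rect [611.2 -27.7] [ 33.5 119. ] 3.7
lev_tip 181 mean [0.6066 0.0033 0.137 ] z [0.1324 0.1373 0.1405] rect [607.5   3.1] [18.6 57.2] 4.8
tin 1009 mean [ 0.4565 -0.0128  0.1307] z [0.1134 0.1177 0.1217] rect [415.7  -2.2] [ 85.7 174.2] 76.3
mallet 1445 mean [ 0.6698 -0.3252  0.1201] z [0.05   0.0905 0.2305] rect [ 505.9 -213.7] [102.5 521.2] 55.3
hammer 943 mean [ 0.5046 -0.3424  0.1257] z [0.0383 0.059  0.2353] rect [ 412.3 -220.8] [ 93.1 425.5] 37.1
timber 877 mean [0.7545 0.0329 0.0737] z [0.0549 0.0593 0.0636] rect [567.5  31. ] [494.6 101.5] 0.8
brush 1031 mean [0.5939 0.1246 0.0551] z [0.0417 0.0463 0.0504] rect [483.6  81.7] [378.9  78.1] 21.1
chisel 436 mean [ 0.7535 -0.1488  0.0438] z [0.0085 0.0137 0.0194] rect [589.  -65.5] [166.4 516.8] 63.2
side knob top [ 0.62159105 -0.17885001  0.1579614 ] 142
```

View pics/crop1.png

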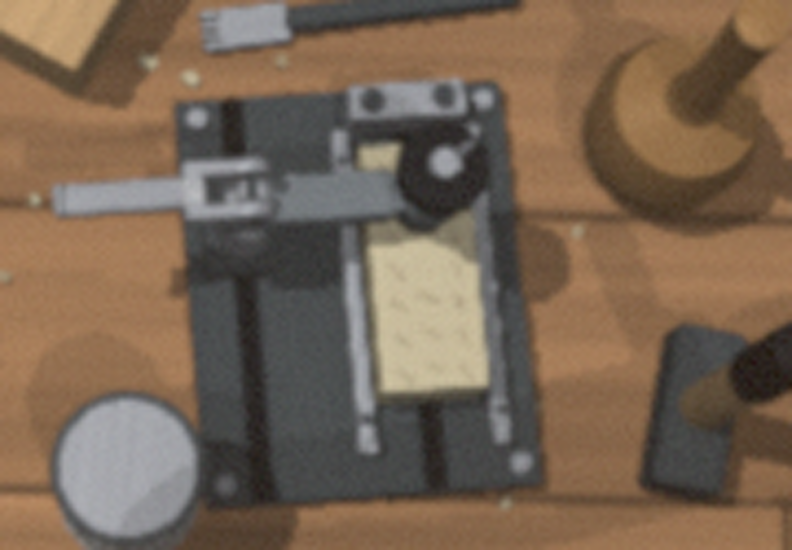

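The crop shows the lever handle at (55–185,195), the knob at (443,165), the stone's rear edge at y≈395 and the guides nearly vertical, with a yaw of about 4–5°. I'll fit the frame, then move.

```bash
cat >> h.py <<'E'
def inc(pos,yaw=None,tilt=0):
    """increments (turn, shift) from the measured pose to a world pose; tool down, tool x at yaw; tilt about tool y"""
    o=env.observe(); r=rot(o["tcp_rot"])
    t=r if yaw is None else R.from_matrix(np.array([[np.cos(yaw),np.sin(yaw),0],[np.sin(yaw),-np.cos(yaw),0],[0,0,-1.]]).T)*R.from_euler("y",tilt)
    return np.r_[(r.inv()*t).as_rotvec()/np.pi, r.inv().apply(np.array(pos)-o["position"])/.25].round(4)
E
python3 - <<'E'
from h import *
d=np.load("pics/top0.png.npz");P=d["P"]
u=np.arange(560)[None,:]+np.zeros((420,1)); v=np.arange(420)[:,None]+np.zeros((1,560));Z=P[...,2]
box=lambda a,b,c,e:(u>=a)&(u<=b)&(v>=c)&(v<=e)
k=P[(Z>.150)&(Z<.168)&box(320,360,140,185)]; k=k[np.hypot(*(k[:,:2]-np.median(k[:,:2],0)).T)<.03]
(c,r)=cv2.minEnclosingCircle((k[:,:2]*1000).astype(np.float32)); kc=np.array(c)/1000; print("knob",c,r,k.mean(0),len(k))
l=P[(Z>.128)&(Z<.145)&box(245,285,155,185)]; 
vx=cv2.fitLine((l[:,:2]*1000).astype(np.float32),cv2.DIST_HUBER,0,.01,.01).ravel();print("lever dir yaw-90",np.degrees(np.arctan2(-vx[0]*np.sign(vx[1]),abs(vx[1]))),vx[2:], l[:,1].max())
a=np.radians(4.6);ex=np.array([np.cos(a),np.sin(a)]);ey=np.array([-ex[1],ex[0]])
s=P[(Z>.054)&(Z<.07)&box(315,365,175,225)];w=s[:,:2]-kc;print("stone x,y pct",np.percentile(w@ex,[1,3,97]),np.percentile(w@ey,[2,98]))
w=l[:,:2]-kc;print("lever",np.percentile(w@ex,[2,50,98]),np.percentile(w@ey,[2,98]))
m=(Z>.044)&(Z<.058)&box(315,350,138,158);w=P[m][:,:2]-kc;print("stop",np.percentile(w@ex,[3,97]),np.percentile(w@ey,[3,97]))
for n,b,z in(("tin",(245,295,205,260),(.11,.125)),("mallethead",(365,420,120,185),(.07,.11)),("malhandle",(365,420,110,185),(.2,.24)),("hamhead",(380,435,190,245),(.03,.05)),("hamhandle",(380,435,190,245),(.2,.24))):
    q=P[(Z>z[0])&(Z<z[1])&box(*b)];print(n,q.mean(0).round(3))
print(inc([.253,-.572,.32]), inc([*(kc+ey*.19),.32],a+np.pi/2))
E
```

```text
knob (624.91357421875, -183.23373413085938) 25.94955825805664 [ 0.6236094  -0.18258941  0.1577522 ] 338
lever dir yaw-90 6.044852 [607.655     -9.782777] 0.031363605707392064
stone x,y pct [-0.10950697 -0.10767298 -0.0123432 ] [-0.02956054  0.03196556]
lever [-0.01630544 -0.00336973  0.01070361] [0.13458272 0.21491032]
stop [0.06030704 0.08112459] [-0.03185085  0.03410416]
tin [ 0.458 -0.013  0.118]
mallethead [ 0.676 -0.331  0.089]
malhandle [ 0.682 -0.336  0.225]
hamhead [ 0.507 -0.348  0.042]
hamhandle [ 0.509 -0.349  0.228]
[ 0.      0.      0.     -0.0008  0.0031 -0.3258] [-4.0000e-04 -3.0000e-04 -3.9290e-01  2.2400e+00 -1.5339e+00 -3.2390e-01]
```

{"method": "send_rows", "body": {"increments": [[0,0,0,0,0,-0.2,1],[0,0,0,0,0,-0.36,1],[0,0,-0.39,0.95,-0.65,-0.36,0.6],[0,0,-0.39,0.95,-0.65,-0.36,0.6],[0,0,-0.39,0.95,-0.65,-0.36,0.6],[0,0,-0.39,0.95,-0.65,-0.36,0.6],[0,0,-0.39,0.95,-0.65,-0.36,0.6],[0,0,-0.39,0.95,-0.65,-0.36,0.6],[0,0,-0.39,0.95,-0.65,-0.36,0.6],[0,0,-0.39,0.95,-0.65,-0.36,0.6],[0,0,-0.39,0.95,-0.65,-0.36,0.6],[0,0,-0.39,0.95,-0.65,-0.36,0.6]]}}

```text
time_s: 1.3
position: [0.4041, -0.3269, 0.329]
tcp_rot: [-0.0, 0.683, 0.731, -0.0]
contact_force: [-0.4, 0.0, -0.4]
finger_gap: 0.0512
grip_force: 0.0
```

```bash
python3 - <<'E'
from h import *
o=env.observe();print(o["position"],o["joint_pos"].round(2),inc([.6063,.0072,.30],np.radians(95.2)))
E
```

```text
[ 0.4041066  -0.3269154   0.32903422] [ 0.87  0.18 -0.33  1.7   0.06  1.27  0.59] [-1.0000e-04 -1.0000e-04 -7.3000e-03  1.2785e+00  8.9750e-01  1.1620e-01]
```

{"method": "send_rows", "body": {"increments": [[0,0,-0.007,0.95,0.67,0,0.6],[0,0,-0.007,0.95,0.67,0,0.6],[0,0,-0.007,0.95,0.67,0,0.6],[0,0,-0.007,0.95,0.67,0,0.6],[0,0,-0.007,0.95,0.67,0,0.6],[0,0,-0.007,0.95,0.67,0,0.6],[0,0,-0.007,0.95,0.67,0,0.6]]}}

```text
time_s: 2.0
position: [0.5564, -0.0714, 0.329]
tcp_rot: [-0.001, 0.672, 0.741, 0.002]
contact_force: [-0.4, 0.2, -0.2]
finger_gap: 0.0511
grip_force: 0.0
```

```bash
python3 - <<'E'
from h import *
o=env.observe();print(o["position"],o["joint_pos"].round(2),inc([.6063,.0072,.20],np.radians(95.2)),inc([.6063,.0072,.122],np.radians(95.2)))
E
```

```text
[ 0.55640521 -0.07142827  0.32902441] [ 0.45  0.28 -0.51  1.6   0.14  1.3   0.01] [ 3.000e-04 -1.100e-03  2.200e-03  2.917e-01  2.288e-01  5.174e-01] [ 3.000e-04 -1.100e-03  2.200e-03  2.906e-01  2.285e-01  8.294e-01]
```

{"method": "send_rows", "body": {"increments": [[0,0,0.002,0.29,0.228,0,0.6],[0,0,0.002,0.29,0.228,0,0.6],[0,0,0.002,0.29,0.228,0.2,0.6],[0,0,0.002,0.29,0.228,0.4,0.6],[0,0,0.002,0.29,0.228,0.6,0.6],[0,0,0.002,0.29,0.228,0.7,0.6],[0,0,0.002,0.29,0.228,0.83,0.6],[0,0,0.002,0.29,0.228,0.83,0.6],[0,0,0.002,0.29,0.228,0.83,0.6]]}}

```text
time_s: 2.9
position: [0.6044, -0.0011, 0.122]
tcp_rot: [-0.0, 0.677, 0.736, -0.0]
contact_force: [-0.0, -0.7, 0.3]
finger_gap: 0.0515
grip_force: 0.0
```

{"method": "send_rows", "body": {"increments": [[0,0,0,0,0,0,0],[0,0,0,0,0,0,0],[0,0,0,0,0,0,0],[0,0,0,0,0,0,0],[0,0,0,0,0,0,0],[0,0,0,0,0,0,0]], "newtons": 25}}

```text
time_s: 3.5
position: [0.6078, -0.0004, 0.1243]
tcp_rot: [0.003, 0.676, 0.737, 0.003]
contact_force: [6.9, 0.2, 0.4]
finger_gap: 0.0173
grip_force: 30.7
```

```bash
python3 - <<'E'
from h import *
o=env.observe();print(o["position"],o["joint_pos"].round(2),o["contact_force"],o["ft_torque"],o["finger_gap"],o["grip_force"])
# arc: pin, grasp at radius ~85, phase 7/85
kc=np.array([.6235,-.182]);a=np.radians(5.2);ey=np.array([-np.sin(a),np.cos(a)]);pin=np.r_[kc+ey*.105,.126]
g=o["position"]+[0,0,.011];rel=g-pin;y0=rel[:2]@ey;z0=rel[2];print("y,z",y0,z0)
for q in np.arange(.1,1.51,.1):
    y=y0*np.cos(q)-z0*np.sin(q);z=y0*np.sin(q)+z0*np.cos(q)
    print(round(q,2),inc(np.r_[pin[:2]+ey*y+(o["position"][:2]-kc-ey*((o["position"][:2]-kc)@ey)),pin[2]+z-.011])[3:])
E
```

```text
[ 6.07809978e-01 -3.75223040e-04  1.24289686e-01] [ 0.27  0.55 -0.48  1.74  0.31  0.93 -0.25] [6.93396407 0.18458162 0.43814235] [-0.00353393 -1.29279878  0.03563793] 0.01730644262912672 30.658623576164246
y,z 0.07729930891455443 0.00928968612724465
0.1 [-0.0053  0.0003 -0.0307]
0.2 [-0.0136  0.0005 -0.0607]
0.3 [-0.0248  0.0008 -0.0897]
0.4 [-0.0389  0.0011 -0.1175]
0.5 [-0.0557  0.0013 -0.1437]
0.6 [-0.075   0.0016 -0.1681]
0.7 [-0.0967  0.0019 -0.1904]
0.8 [-0.1205  0.0021 -0.2105]
0.9 [-0.1462  0.0024 -0.2281]
1.0 [-0.1735  0.0026 -0.243 ]
1.1 [-0.2021  0.0028 -0.2552]
1.2 [-0.2319  0.003  -0.2644]
1.3 [-0.2624  0.0032 -0.2706]
1.4 [-0.2933  0.0034 -0.2737]
1.5 [-0.3245  0.0035 -0.2738]
```

{"method": "send_rows", "body": {"increments": [[0,0,0,-0.005,0.007,-0.03,0],[0,0,0,-0.014,0.012,-0.061,0],[0,0,0,-0.025,0.012,-0.09,0],[0,0,0,-0.039,0.012,-0.118,0],[0,0,0,-0.056,0.012,-0.144,0],[0,0,0,-0.075,0.012,-0.168,0]]}}

```text
time_s: 4.1
position: [0.6094, -0.0177, 0.1647]
tcp_rot: [-0.0, 0.675, 0.737, 0.001]
contact_force: [4.1, 5.4, -7.0]
finger_gap: 0.0176
grip_force: 28.1
```

```bash
python3 - <<'E'
from h import *
o=env.observe();print(o["joint_pos"].round(2),o["ft_torque"])
c=snap("side","s1.png");cv2.imwrite("pics/s1c.png",cv2.resize(c["pixels"][90:260,170:350][...,::-1],None,fx=3.4,fy=3.4,interpolation=cv2.INTER_CUBIC))
E
```

```text
[ 0.31  0.51 -0.5   1.69  0.27  1.01 -0.19] [ 1.21658075 -0.80600388  0.1144542 ]
```

View pics/s1c.png

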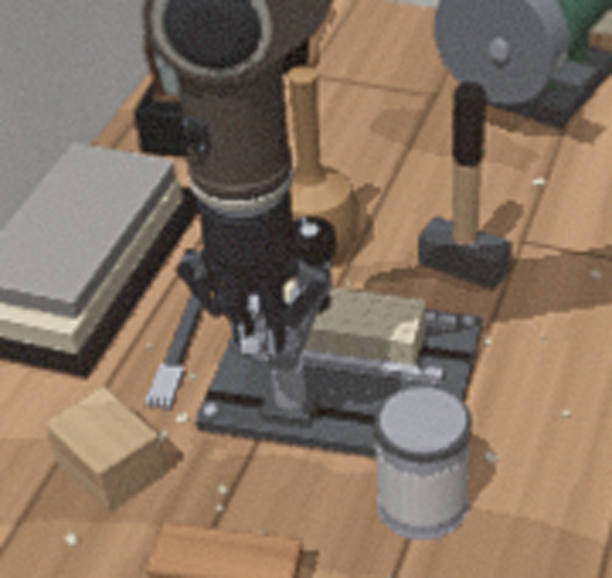

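The gripper holds the handle partway up (about 270,340), the lever is rising, and the other objects are undisturbed. I'll continue the arc.

{"method": "send_rows", "body": {"increments": [[0,0,0,-0.022,0.002,-0.022,0],[0,0,0,-0.045,0.002,-0.042,0],[0,0,0,-0.071,0.002,-0.06,0],[0,0,0,-0.098,0.002,-0.075,0],[0,0,0,-0.127,0.002,-0.087,0],[0,0,0,-0.157,0.002,-0.096,0],[0,0,0,-0.187,0.002,-0.103,0],[0,0,0,-0.218,0.002,-0.106,0],[0,0,0,-0.235,0.002,-0.106,0],[0,0,0,-0.235,0.002,-0.106,0],[0,0,0,-0.235,0.002,-0.106,0]]}}

```text
time_s: 5.25
position: [0.6149, -0.0754, 0.1925]
tcp_rot: [-0.0, 0.675, 0.737, 0.001]
contact_force: [-2.6, 5.5, 6.4]
finger_gap: 0.0169
grip_force: 24.9
```

{"method": "send_rows", "body": {"increments": [[0,0,0,0,0,0,0.5],[0,0,0,0,0,0,0.5],[0,0,0,0,0,0,0.5],[0,0,0,0,0,-0.2,0.5],[0,0,0,0,0,-0.4,0.5],[0,0,0,0,0,-0.5,0.5]]}}

```text
time_s: 5.85
position: [0.6158, -0.0776, 0.3199]
tcp_rot: [0.002, 0.676, 0.737, 0.001]
contact_force: [1.0, -0.2, 0.6]
finger_gap: 0.0427
grip_force: 0.0
```

```bash
python3 - <<'E'
from h import *
o=env.observe();print(o["position"],o["joint_pos"].round(2))
for n in("top","side"):
    P=cloud(env.camera(n)); Q=P.reshape(-1,3)
    kc=np.array([.6235,-.182]);a=np.radians(5.2);ex=np.array([np.cos(a),np.sin(a)]);ey=np.array([-ex[1],ex[0]])
    x=(Q[:,:2]-kc)@ex;y=(Q[:,:2]-kc)@ey;z=Q[:,2]
    for lo in(.14,.16,.18,.2,.22,.24):
        m=(abs(x)<.014)&(y>.06)&(y<.23)&(z>lo)&(z<lo+.02);print(n,lo,m.sum(),np.median(y[m]) if m.sum() else "",np.median(x[m]) if m.sum() else "")
ex_=ex*-.135;p=kc+ex*-.135
print(p,inc([*p,.30],np.radians(95.2)),inc([*p,.30]))
E
```

```text
[ 0.61583303 -0.07760407  0.31988296] [ 0.41  0.4  -0.51  1.47  0.2   1.32 -0.03]
top 0.14 0  
top 0.16 11 0.10912100437666031 -0.008032333591458456
top 0.18 18 0.11181247230509105 -0.006617948228298745
top 0.2 22 0.11731834476470972 -0.006498599684298087
top 0.22 49 0.12633965936617378 -0.0007746285295631367
top 0.24 0  
side 0.14 25 0.10924486744508118 0.005613026964533287
side 0.16 30 0.11227856672457111 -0.0025734905830512426
side 0.18 23 0.1190811864419162 -0.0032497784926874477
side 0.2 23 0.1246748928241685 -0.002868382561741226
side 0.22 37 0.12892401637840503 -0.000778836988660534
side 0.24 0  
[ 0.48905561 -0.1942354 ] [ 0.0023  0.0006 -0.0015 -0.4206 -0.5485  0.0773] [ 0.      0.      0.     -0.4206 -0.5485  0.0773]
```

{"method": "send_rows", "body": {"increments": [[0,0,-0.001,-0.42,-0.57,0.04,0],[0,0,-0.001,-0.42,-0.57,0.04,0],[0,0,-0.001,-0.42,-0.57,0.04,0],[0,0,-0.001,-0.42,-0.57,0.04,0],[0,0,-0.001,-0.42,-0.57,0.3,0],[0,0,-0.001,-0.42,-0.57,0.5,0],[0,0,-0.001,-0.42,-0.57,0.6,0],[0,0,-0.001,-0.42,-0.57,0.6,0],[0,0,-0.001,-0.42,-0.57,0.6,0]]}}

```text
time_s: 6.85
position: [0.4817, -0.1943, 0.1653]
tcp_rot: [-0.001, 0.675, 0.738, -0.0]
contact_force: [-0.4, -0.9, -0.2]
finger_gap: -0.0
grip_force: 0.0
```

```bash
python3 - <<'E'
from h import *
o=env.observe()
kc=np.array([.6235,-.182]);a=np.radians(5.2);ex=np.array([np.cos(a),np.sin(a)]);ey=np.array([-ex[1],ex[0]])
w=o["position"][:2]-kc;print(w@ex,w@ey,inc([*(kc-.140*ex),.043],np.radians(95.2)))
c=snap("top","t2.png");P=cloud(c);Q=P.reshape(-1,3);x=(Q[:,:2]-kc)@ex;y=(Q[:,:2]-kc)@ey;z=Q[:,2]
m=(abs(y)<.045)&(z>.055)&(z<.067)&(x<-.03)&(x>-.14);print(np.percentile(x[m],[1,3,5]),np.percentile(y[m],[2,50,98]))
E
```

```text
-0.14234079209772307 0.0006364232627774732 [-5.000e-04 -3.000e-04 -2.000e-04 -3.000e-03  1.010e-02  4.892e-01]
[-0.10791855 -0.10553117 -0.10332099] [-0.0164469   0.01139367  0.03171225]
```

{"method": "send_rows", "body": {"increments": [[0,0,0,0,0,0.2,0],[0,0,0,0,0,0.4,0],[0,0,0,0,0,0.49,0],[0,0,0,0,0,0.49,0],[0,0,0,0,0.03,0.49,0],[0,0,0,0,0.06,0.49,0],[0,0,0,0,0.08,0.49,0],[0,0,0,0,0.1,0.49,0],[0,0,0,0,0.115,0.49,0],[0,0,0,0,0.13,0.49,0],[0,0,0,0,0.14,0.49,0],[0,0,0,0,0.15,0.49,0]]}}

```text
time_s: 8.1
position: [0.5181, -0.1918, 0.0441]
tcp_rot: [-0.001, 0.675, 0.738, -0.001]
contact_force: [-9.1, -0.9, 5.8]
finger_gap: -0.0002
grip_force: 4.5
```

{"method": "send_rows", "body": {"increments": [[0,0,0,0,0.01,0,0],[0,0,0,0,0.02,0,0],[0,0,0,0,0.02,0,0]]}}

```text
time_s: 8.4
position: [0.5214, -0.1915, 0.0438]
tcp_rot: [-0.002, 0.675, 0.738, -0.003]
contact_force: [-12.9, -0.7, 11.0]
finger_gap: 0.0001
grip_force: 6.6
```

{"method": "send_rows", "body": {"increments": [[0,0,0,0,0.01,0,0],[0,0,0,0,0.02,0,0],[0,0,0,0,0.02,0,0]]}}

```text
time_s: 8.7
position: [0.5215, -0.1916, 0.0434]
tcp_rot: [-0.005, 0.675, 0.737, -0.006]
contact_force: [-28.0, -0.8, 22.3]
finger_gap: 0.0003
grip_force: 14.4
```

{"method": "send_rows", "body": {"increments": [[0,0,0,0,0.01,0,0],[0,0,0,0,0.02,0,0],[0,0,0,0,0.02,0,0]]}}

```text
time_s: 9.0
position: [0.5217, -0.1917, 0.0431]
tcp_rot: [-0.008, 0.676, 0.737, -0.009]
contact_force: [-43.6, 0.4, 36.5]
finger_gap: -0.0002
grip_force: 22.6
```

{"method": "send_rows", "body": {"increments": [[0,0,0,0,-0.03,0,0],[0,0,0,0,-0.1,0,0],[0,0,0,0,-0.15,0,0],[0,0,0,0,-0.15,-0.2,0],[0,0,0,0,-0.15,-0.4,0],[0,0,0,0,-0.15,-0.6,0.9],[0,0,0,0,-0.15,-0.8,0.9],[0,0,0,0,-0.15,-0.95,0.9],[0,0,0,0,-0.15,-0.95,0.9]]}}

```text
time_s: 9.9
position: [0.5, -0.1933, 0.2873]
tcp_rot: [0.005, 0.674, 0.738, 0.002]
contact_force: [0.8, 0.3, -1.0]
finger_gap: 0.0583
grip_force: 0.0
```

```bash
python3 - <<'E'
from h import *
o=env.observe();print(o["position"],o["joint_pos"].round(2))
kc=np.array([.6235,-.182]);a=np.radians(5.2);ex=np.array([np.cos(a),np.sin(a)]);ey=np.array([-ex[1],ex[0]])
c=snap("top","t3.png");P=cloud(c);Q=P.reshape(-1,3);x=(Q[:,:2]-kc)@ex;y=(Q[:,:2]-kc)@ey;z=Q[:,2]
m=(abs(y)<.045)&(z>.055)&(z<.067)&(x<-.03)&(x>-.14);print(m.sum(),np.percentile(x[m],[1,3,5]),np.percentile(y[m],[2,50,98]))
m=(abs(y)<.04)&(abs(x)<.04)&(z>.150)&(z<.17);k=Q[m];print("knob",cv2.minEnclosingCircle((k[:,:2]*1000).astype(np.float32)),k.mean(0),np.median(z[m]))
cv2.imwrite("pics/t3c.png",cv2.resize(c["pixels"][120:250,250:420][...,::-1],None,fx=4.5,fy=4.5,interpolation=cv2.INTER_CUBIC))
c=snap("side","s3.png");Q=cloud(c).reshape(-1,3);x=(Q[:,:2]-kc)@ex;y=(Q[:,:2]-kc)@ey;z=Q[:,2]
m=(abs(y)<.04)&(abs(x)<.04)&(z>.153)&(z<.17);k=Q[m];print("knob",cv2.minEnclosingCircle((k[:,:2]*1000).astype(np.float32)),k.mean(0),np.median(z[m]))
E
```

```text
[ 0.49995312 -0.19328563  0.28725527] [ 0.68  0.25 -0.49  1.73  0.13  1.18  0.25]
520 [-0.08863506 -0.08798609 -0.08701548] [-0.028123    0.00215077  0.03115252]
knob ((625.0283813476562, -183.15603637695312), 25.925064086914062) [ 0.62343854 -0.18261611  0.15981206] 0.16010787221776246
knob ((623.7511596679688, -184.0850372314453), 27.492630004882812) [ 0.62213192 -0.17952206  0.16043385] 0.16074855913753427
```

View pics/t3c.png

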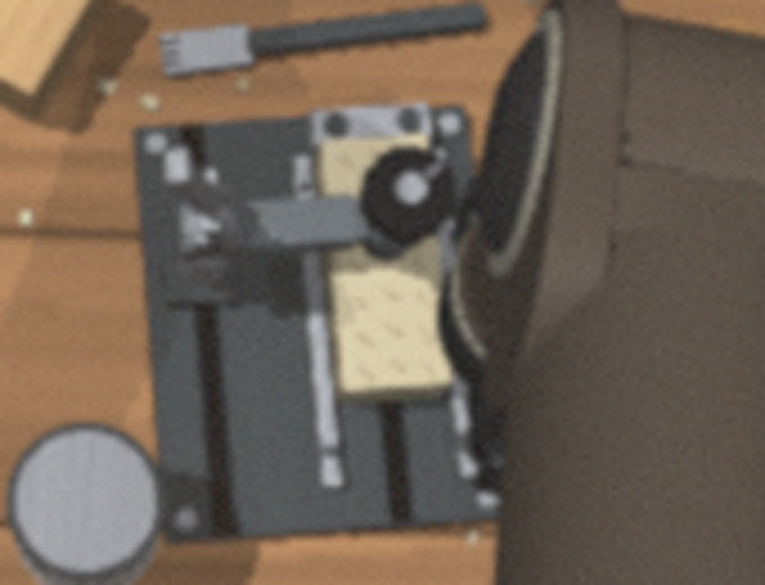

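The blank sits home against the stop (rear edge at (395,390), no gap at (370,140)). The lever is upright at (205,225), the knob is at (408,188), and the tin and chisel are where they were. Next is the knob.

```bash
python3 - <<'E'
from h import *
print(inc([.6235,-.182,.287]))
E
```

```text
[ 0.      0.      0.     -0.0014  0.5062 -0.0189]
```

{"method": "send_rows", "body": {"increments": [[0,0,-0.04,0,0.5,0,1],[0,0,-0.1,0,0.5,0,1],[0,0,-0.7,0,0.5,0,1],[0,0,-0.7,0,0.5,0,1],[0,0,-0.7,0,0.5,0,1],[0,0,-0.7,0,0.5,0,1],[0,0,-0.7,0,0.5,0,1],[0,0,-0.7,0,0.5,0,1],[0,0,-0.7,0,0.5,0,1],[0,0,-0.7,0,0.5,0,1],[0,0,-0.7,0,0.5,0,1],[0,0,-0.7,0,0.5,0,1]]}}

```text
time_s: 11.2
position: [0.6208, -0.1815, 0.2786]
tcp_rot: [-0.001, -0.15, 0.989, 0.001]
contact_force: [0.4, 0.2, -0.2]
finger_gap: 0.0851
grip_force: 0.0
```

```bash
python3 - <<'E'
from h import *
o=env.observe();print(o["position"],o["joint_pos"].round(2),rot(o["tcp_rot"]).as_matrix().round(3).tolist())
x=rot(o["tcp_rot"]).apply([1,0,0]);yw=np.arctan2(x[1],x[0]);print(np.degrees(yw));print(inc([.6235,-.182,.19],yw+.6),inc([.6235,-.182,.137],yw))
E
```

```text
[ 0.62082462 -0.18148839  0.27855844] [ 0.75  0.56 -0.84  1.44  0.42  1.33  1.76] [[-0.955, -0.297, -0.002], [-0.297, 0.955, 0.001], [0.002, 0.002, -1.0]]
-162.71264769609436
[ 0.0007 -0.0004 -0.191  -0.0103 -0.0057  0.3542] [ 5.000e-04 -6.000e-04 -0.000e+00 -1.070e-02 -6.000e-03  5.662e-01]
```

{"method": "send_rows", "body": {"increments": [[0,0,0,-0.011,-0.006,0.15,1],[0,0,0,-0.011,-0.006,0.3,1],[0,0,0,-0.011,-0.006,0.45,1],[0,0,0,-0.011,-0.006,0.52,1],[0,0,0,-0.011,-0.006,0.57,1],[0,0,0,-0.011,-0.006,0.57,1]]}}

```text
time_s: 11.8
position: [0.6239, -0.1821, 0.1364]
tcp_rot: [-0.001, -0.147, 0.989, 0.001]
contact_force: [0.8, 0.1, -0.6]
finger_gap: 0.0854
grip_force: 0.0
```

{"method": "send_rows", "body": {"increments": [[0,0,0,0,0,0,0.45],[0,0,0,0,0,0,0.45],[0,0,0,0,0,0,0.45],[0,0,0,0,0,0,0.45],[0,0,0,0,0,0,0.45]], "newtons": 40}}

```text
time_s: 12.3
position: [0.6258, -0.1836, 0.14]
tcp_rot: [0.002, -0.147, 0.989, -0.001]
contact_force: [0.2, -3.0, 5.3]
finger_gap: 0.0491
grip_force: 41.0
```

{"method": "send_rows", "body": {"increments": [[0,0,0.03,-0.004,-0.006,-0.006,0.45],[0,0,0.07,-0.004,-0.006,-0.006,0.45],[0,0,0.11,-0.004,-0.006,-0.005,0.45],[0,0,0.15,-0.004,-0.006,-0.004,0.45],[0,0,0.19,-0.004,-0.006,-0.003,0.45],[0,0,0.23,-0.004,-0.006,-0.002,0.45],[0,0,0.27,-0.004,-0.006,-0.001,0.45],[0,0,0.31,-0.004,-0.006,0,0.45],[0,0,0.35,-0.004,-0.006,0,0.45],[0,0,0.39,-0.004,-0.006,0,0.45],[0,0,0.43,-0.004,-0.006,0.001,0.45],[0,0,0.47,-0.004,-0.006,0.001,0.45]]}}

```text
time_s: 13.5
position: [0.6253, -0.1847, 0.1383]
tcp_rot: [0.0, 0.559, 0.829, -0.001]
contact_force: [-2.8, -2.7, -1.0]
finger_gap: 0.0487
grip_force: 43.0
```

```bash
python3 - <<'E'
from h import *
o=env.observe();x=rot(o["tcp_rot"]).apply([1,0,0]);print(o["position"],o["joint_pos"].round(2),o["ft_torque"],o["contact_force"],np.degrees(np.arctan2(x[1],x[0])))
E
```

```text
[ 0.62528218 -0.18465942  0.13826919] [ 0.51  0.59 -0.44  1.61  0.28  1.01  0.37] [-0.62435626  0.52400795  0.20319307] [-2.80399832 -2.73840945 -0.97202272] 111.98430061006546
```

{"method": "send_rows", "body": {"increments": [[0,0,0.03,0,0,0.001,0.45],[0,0,0.06,0,0,0.002,0.45],[0,0,0.09,0,0,0.003,0.45],[0,0,0.12,0,0,0.003,0.45],[0,0,0.15,0,0,0.004,0.45],[0,0,0.18,0,0,0.004,0.45]]}}

```text
time_s: 14.1
position: [0.6249, -0.1846, 0.1375]
tcp_rot: [0.0, 0.768, 0.64, -0.001]
contact_force: [-4.5, -2.4, 2.8]
finger_gap: 0.0492
grip_force: 43.2
```

```bash
python3 - <<'E'
from h import *
o=env.observe();x=rot(o["tcp_rot"]).apply([1,0,0]);print(o["position"],o["joint_pos"].round(2),o["ft_torque"],o["contact_force"],np.degrees(np.arctan2(x[1],x[0])))
E
```

```text
[ 0.62488695 -0.18463678  0.13753006] [ 0.42  0.57 -0.3   1.61  0.2   0.99 -0.13] [-0.44486115  1.01680626  0.15245588] [-4.45213383 -2.42982916  2.78113257] 79.65557544819863
```

{"method": "send_rows", "body": {"increments": [[0,0,0.03,0,0,0.001,0.45],[0,0,0.06,0,0,0.002,0.45],[0,0,0.09,0,0,0.003,0.45],[0,0,0.12,0,0,0.003,0.45],[0,0,0.15,0,0,0.004,0.45],[0,0,0.18,0,0,0.004,0.45]]}}

```text
time_s: 14.7
position: [0.6246, -0.1844, 0.1368]
tcp_rot: [0.0, 0.916, 0.401, -0.001]
contact_force: [-5.7, -2.3, 5.2]
finger_gap: 0.0487
grip_force: 43.5
```

```bash
python3 - <<'E'
from h import *
o=env.observe();x=rot(o["tcp_rot"]).apply([1,0,0]);print(o["position"],o["joint_pos"].round(2),o["ft_torque"],o["contact_force"],np.degrees(np.arctan2(x[1],x[0])))
E
```

```text
[ 0.62456274 -0.18444159  0.13676495] [ 0.33  0.56 -0.17  1.62  0.11  0.97 -0.62] [-0.29634474  1.43520001  0.20876327] [-5.66467418 -2.31737076  5.16947956] 47.25513236148055
```

{"method": "send_rows", "body": {"increments": [[0,0,0.03,0,0,0.001,0.45],[0,0,0.06,0,0,0.001,0.45],[0,0,0.09,0,0,0.001,0.45],[0,0,0.12,0,0,0.001,0.45]]}}

```text
time_s: 15.1
position: [0.6282, -0.1823, 0.1368]
tcp_rot: [0.001, 0.975, 0.224, 0.002]
contact_force: [4.5, 0.2, -1.1]
finger_gap: 0.0492
grip_force: 42.9
```

```bash
python3 - <<'E'
from h import *
o=env.observe();x=rot(o["tcp_rot"]).apply([1,0,0]);print(o["joint_pos"].round(2),o["ft_torque"],o["contact_force"],np.degrees(np.arctan2(x[1],x[0])))
E
```

```text
[ 0.27  0.55 -0.08  1.62  0.05  0.96 -0.95] [-0.12527759 -0.85106859  1.29357858] [ 4.4824748   0.22658516 -1.08982751] 25.910897759134063
```

{"method": "send_rows", "body": {"increments": [[0,0,0.03,0,0,0.0,0.45],[0,0,0.06,0,0,0.0,0.45],[0,0,0.09,0,0,0.0,0.45]]}}

```text
time_s: 15.4
position: [0.6279, -0.1834, 0.137]
tcp_rot: [0.001, 0.996, 0.084, 0.002]
contact_force: [2.2, -1.8, 0.5]
finger_gap: 0.0488
grip_force: 42.9
```

```bash
python3 - <<'E'
from h import *
o=env.observe();x=rot(o["tcp_rot"]).apply([1,0,0]);print(o["joint_pos"].round(2),o["ft_torque"],o["contact_force"],np.degrees(np.arctan2(x[1],x[0])))
E
```

```text
[ 0.22  0.55 -0.01  1.63  0.01  0.96 -1.2 ] [-0.55547609 -0.19058144  1.26522663] [ 2.23047173 -1.8261126   0.47246823] 9.674296172713397
```

The torque has jumped to 1.3 N m and stays there, so the knob is at its end stop. Releasing and going back to the lever.

{"method": "send_rows", "body": {"increments": [[0,0,0.09,0,0,0,1],[0,0,0.09,0,0,0,1],[0,0,0.09,0,0,0,1],[0,0,0.09,0,0,0,1],[0,0,0.09,0,0,-0.15,1],[0,0,0.09,0,0,-0.35,1],[0,0,0.09,0,0,-0.55,1],[0,0,0.09,0,0,-0.75,1],[0,0,0.09,0,0,-0.75,1]]}}

```text
time_s: 16.3
position: [0.6285, -0.1845, 0.3317]
tcp_rot: [0.001, 0.998, -0.055, 0.007]
contact_force: [0.8, -0.2, 0.4]
finger_gap: 0.0854
grip_force: 0.0
```

```bash
python3 - <<'E'
from h import *
o=env.observe();print(o["position"],o["joint_pos"].round(2));print(inc([.6158,-.0776,.32],np.radians(95.2)))
E
```

```text
[ 0.6285427  -0.18447736  0.33171002] [ 0.16  0.4   0.07  1.4  -0.03  1.33 -1.45]
[ 0.0041 -0.0027 -0.564  -0.0983 -0.4194  0.0449]
```

{"method": "send_rows", "body": {"increments": [[0.004,-0.003,-0.56,-0.1,-0.42,0.04,0.6],[0.004,-0.003,-0.56,-0.1,-0.42,0.04,0.6],[0.004,-0.003,-0.56,-0.1,-0.42,0.04,0.6],[0.004,-0.003,-0.56,-0.1,-0.42,0.04,0.6],[0.004,-0.003,-0.56,-0.1,-0.42,0.04,0.6],[0.004,-0.003,-0.56,-0.1,-0.42,0.04,0.6],[0.004,-0.003,-0.56,-0.1,-0.42,0.04,0.6],[0.004,-0.003,-0.56,-0.1,-0.42,0.04,0.6],[0.004,-0.003,-0.56,-0.1,-0.42,0.04,0.6],[0.004,-0.003,-0.56,-0.1,-0.42,0.04,0.6],[0.004,-0.003,-0.56,-0.1,-0.42,0.04,0.6],[0.004,-0.003,-0.56,-0.1,-0.42,0.04,0.6]]}}

```text
time_s: 17.5
position: [0.6128, -0.0764, 0.3129]
tcp_rot: [-0.006, 0.677, 0.736, -0.004]
contact_force: [-0.1, -0.3, 0.4]
finger_gap: 0.0511
grip_force: 0.0
```

{"method": "send_rows", "body": {"increments": [[0,0,0,0,0,0,0.6],[0,0,0,0,0,0,0.6]]}}

```text
time_s: 17.7
position: [0.6128, -0.0765, 0.3128]
tcp_rot: [-0.006, 0.681, 0.733, -0.004]
contact_force: [0.7, 0.3, -1.2]
finger_gap: 0.051
grip_force: 0.0
```

```bash
python3 - <<'E'
from h import *
o=env.observe();print(o["position"],o["joint_pos"].round(2));print(inc([.6158,-.0760,.1925],np.radians(95.2)))
c=snap("top","t4.png");d=np.load("pics/t4.png.npz");kc=np.array([.6235,-.182]);Q=d["P"].reshape(-1,3)
m=(np.hypot(*(Q[:,:2]-kc).T)<.04)&(Q[:,2]>.145)&(Q[:,2]<.17);print("knob top",np.median(Q[m,2]),Q[m].mean(0),m.sum())
a=np.radians(5.2);ex=np.array([np.cos(a),np.sin(a)]);ey=np.array([-ex[1],ex[0]]);x=(Q[:,:2]-kc)@ex;y=(Q[:,:2]-kc)@ey
s=(abs(y)<.045)&(Q[:,2]>.055)&(Q[:,2]<.067)&(x<-.03)&(x>-.14);print(np.percentile(x[s],[1,3,5]))
i=[cv2.resize(cv2.imread("pics/"+f)[140:190,310:375][...,::1],None,fx=6,fy=6,interpolation=cv2.INTER_CUBIC) for f in("top0.png","t4.png")];cv2.imwrite("pics/t4c.png",np.hstack(i))
E
```

```text
[ 0.61284148 -0.07652183  0.31281599] [ 0.25  0.37 -0.28  1.49  0.1   1.31  0.03]
[-4.200e-03 -1.100e-03 -5.600e-03 -3.000e-04  1.830e-02  4.811e-01]
knob top nan [nan nan nan] 0
  return _methods._mean(a, axis=axis, dtype=dtype,
  ret = ret.dtype.type(ret / rcount)
<stdin>:4: RuntimeWarning: Mean of empty slice.
  ret = um.true_divide(
Traceback (most recent call last):
IndexError: index -1 is out of bounds for axis 0 with size 0
```

```bash
python3 - <<'E'
from h import *
kc=np.array([.6235,-.182]);snap("side","s4.png")
for f in("s3.png","s4.png"):
    Q=np.load("pics/"+f+".npz")["P"].reshape(-1,3)
    m=(np.hypot(*(Q[:,:2]-kc).T)<.024)&(Q[:,2]>.145)&(Q[:,2]<.17);print(f,"knob top",np.percentile(Q[m,2],[50,70,90]) if m.sum() else 0,m.sum())
E
```

```text
s3.png knob top [0.16074369 0.16197717 0.16335845] 137
s4.png knob top [0.15787189 0.15892896 0.16026599] 128
```

The knob top dropped about 3 mm to 0.1579, which matches the 0.1578 expected at its end stop. Now I grip the lever.

{"method": "send_rows", "body": {"increments": [[-0.004,-0.001,-0.006,0,0.018,0.0,0.6],[-0.004,-0.001,-0.006,0,0.018,0.15,0.6],[-0.004,-0.001,-0.006,0,0.018,0.3,0.6],[-0.004,-0.001,-0.006,0,0.018,0.4,0.6],[-0.004,-0.001,-0.006,0,0.018,0.48,0.6],[-0.004,-0.001,-0.006,0,0.018,0.48,0.6],[-0.004,-0.001,-0.006,0,0.018,0.48,0],[-0.004,-0.001,-0.006,0,0.018,0.48,0],[-0.004,-0.001,-0.006,0,0.018,0.48,0],[-0.004,-0.001,-0.006,0,0.018,0.48,0],[-0.004,-0.001,-0.006,0,0.018,0.48,0]], "newtons": 25}}

```text
time_s: 18.9
position: [0.615, -0.0759, 0.1945]
tcp_rot: [-0.0, 0.673, 0.739, -0.001]
contact_force: [-5.9, 0.5, 5.7]
finger_gap: 0.0175
grip_force: 25.5
```

```bash
python3 - <<'E'
from h import *
o=env.observe();print(o["position"],o["contact_force"],o["joint_pos"].round(2))
kc=np.array([.6235,-.182]);a=np.radians(5.2);ey=np.array([-np.sin(a),np.cos(a)]);pin=np.r_[kc+ey*.105,.126]
w=o["position"]+[0,0,.011]-pin;y0=w[:2]@ey;z0=w[2];print(y0,z0,np.arctan2(z0,y0))
for q in np.arange(.1,1.5,.1):
    y=y0*np.cos(q)+z0*np.sin(q);z=-y0*np.sin(q)+z0*np.cos(q)
    print(round(q,1),inc(o["position"]+np.r_[ey*(y-y0),z-z0])[3:].round(3))
E
```

```text
[ 0.61500721 -0.07587364  0.19446537] [-5.8739617   0.50840818  5.73350412] [ 0.24  0.46 -0.28  1.65  0.14  1.06  0.02]
0.0014593108266550791 0.0794653691191263 1.5524342801606226
0.1 [0.032 0.    0.002]
0.2 [0.063 0.    0.008]
0.3 [0.094 0.    0.016]
0.4 [0.123 0.    0.027]
0.5 [0.152 0.    0.042]
0.6 [0.178 0.001 0.059]
0.7 [0.203 0.001 0.078]
0.8 [0.226 0.001 0.1  ]
0.9 [0.247 0.001 0.125]
1.0 [0.265 0.001 0.151]
1.1 [0.28  0.001 0.179]
1.2 [0.293 0.001 0.208]
1.3 [0.302 0.001 0.238]
1.4 [0.308 0.001 0.27 ]
```

{"method": "send_rows", "body": {"increments": [[0,0,0,0.032,-0.005,0.002,0],[0,0,0,0.063,-0.008,0.008,0],[0,0,0,0.094,-0.008,0.016,0],[0,0,0,0.123,-0.008,0.027,0],[0,0,0,0.152,-0.008,0.042,0],[0,0,0,0.178,-0.008,0.059,0],[0,0,0,0.203,-0.008,0.078,0],[0,0,0,0.226,-0.008,0.1,0],[0,0,0,0.247,-0.008,0.125,0],[0,0,0,0.265,-0.008,0.151,0],[0,0,0,0.28,-0.008,0.179,0],[0,0,0,0.293,-0.008,0.208,0]]}}

```text
time_s: 20.1
position: [0.6083, -0.0047, 0.1431]
tcp_rot: [0.002, 0.674, 0.739, 0.0]
contact_force: [-0.8, -5.0, 6.2]
finger_gap: 0.0173
grip_force: 31.7
```

{"method": "send_rows", "body": {"increments": [[0,0,0,0.009,0,0.03,0],[0,0,0,0.015,0,0.062,0],[0,0,0,0.015,0,0.08,0],[0,0,0,0.015,0,0.09,0],[0,0,0,0.015,0,0.09,0]]}}

```text
time_s: 20.6
position: [0.6082, -0.0002, 0.1263]
tcp_rot: [0.003, 0.674, 0.739, 0.001]
contact_force: [-19.4, -4.4, 50.3]
finger_gap: 0.0172
grip_force: 39.0
```

{"method": "send_rows", "body": {"increments": [[0,0,0,0,0,-0.04,0],[0,0,0,0,0,-0.04,0.6],[0,0,0,0,0,-0.04,0.6],[0,0,0,0,0,-0.04,0.6],[0,0,0,0,0,-0.2,0.6],[0,0,0,0,0,-0.4,0.6],[0,0,0,0,0,-0.4,0]]}}

```text
time_s: 21.3
position: [0.6099, 0.0016, 0.2244]
tcp_rot: [0.003, 0.673, 0.74, 0.003]
contact_force: [1.2, -0.2, 0.4]
finger_gap: 0.0378
grip_force: 0.0
```

```bash
python3 - <<'E'
from h import *
o=env.observe();print(o["position"],o["contact_force"])
kc=np.array([.6235,-.182]);a=np.radians(5.2);ex=np.array([np.cos(a),np.sin(a)]);ey=np.array([-ex[1],ex[0]])
for n in("top","side"):
    c=snap(n,n+"5.png");Q=np.load("pics/%s5.png.npz"%n)["P"].reshape(-1,3);x=(Q[:,:2]-kc)@ex;y=(Q[:,:2]-kc)@ey;z=Q[:,2]
    for f in(n+"0.png",n+"5.png"):
        Q=np.load("pics/%s.npz"%f)["P"].reshape(-1,3);x=(Q[:,:2]-kc)@ex;y=(Q[:,:2]-kc)@ey;z=Q[:,2]
        m=(abs(x)<.008)&(y>.14)&(y<.212)&(z>.10)&(z<.17)
        print(f,m.sum(),np.polyfit(y[m],z[m],1) if m.sum()>5 else "",np.median(z[m]) if m.sum() else "")
        m=(np.hypot(x,y)<.024)&(z>.145)&(z<.17);print("knob",np.median(z[m]) if m.sum() else "")
E
```

```text
[0.60990537 0.00163822 0.22436036] [ 1.21907415 -0.2412132   0.3888816 ]
top0.png 203 [0.00609323 0.13591373] 0.13718432480721776
knob 0.15805504713947127
top5.png 0  
knob 0.15490720419765847
side0.png 86 [0.00486066 0.13728163] 0.1380223230268578
knob 0.15876564497249102
side5.png 85 [0.07640236 0.12910833] 0.1429582169195358
knob 0.15522377279549177
```

The lever is about 0.07 rad above flat, so I'll press it down from above with the fingers shut.

{"method": "send_rows", "body": {"increments": [[0,0,0,0.04,0,0,0],[0,0,0,0.04,0,0,0],[0,0,0,0.04,0,0.15,0],[0,0,0,0.04,0,0.26,0],[0,0,0,0.04,0,0.29,0],[0,0,0,0.04,0,0.31,0],[0,0,0,0.04,0,0.325,0],[0,0,0,0.04,0,0.335,0]]}}

```text
time_s: 22.2
position: [0.6048, 0.0114, 0.1444]
tcp_rot: [0.001, 0.673, 0.74, -0.001]
contact_force: [-40.7, -2.2, 100.8]
finger_gap: 0.0002
grip_force: 50.6
```

{"method": "send_rows", "body": {"increments": [[0,0,0,0,0,-0.05,0],[0,0,0,0,0,-0.2,0],[0,0,0,0,0,-0.4,0],[0,0,0,0,0,-0.6,0],[0,0,0,-0.1,-0.2,-0.7,0],[0,0,0,-0.1,-0.5,-0.7,0],[0,0,0,-0.1,-0.8,-0.7,0],[0,0,0,-0.1,-0.8,-0.7,0],[0,0,0,-0.1,-0.8,-0.7,0]]}}

```text
time_s: 23.1
position: [0.4041, -0.0335, 0.3092]
tcp_rot: [-0.001, 0.673, 0.739, -0.002]
contact_force: [0.9, -0.2, 0.1]
finger_gap: -0.0001
grip_force: 0.0
```

```bash
python3 - <<'E'
from h import *
o=env.observe();print(o["position"],o["contact_force"])
kc=np.array([.6235,-.182]);a=np.radians(5.2);ex=np.array([np.cos(a),np.sin(a)]);ey=np.array([-ex[1],ex[0]])
for n in("top","side"):
    c=snap(n,n+"6.png")
    for f in(n+"0.png",n+"6.png"):
        Q=np.load("pics/%s.npz"%f)["P"].reshape(-1,3);x=(Q[:,:2]-kc)@ex;y=(Q[:,:2]-kc)@ey;z=Q[:,2]
        m=(abs(x)<.008)&(y>.14)&(y<.212)&(z>.10)&(z<.17)
        print(f,m.sum(),np.polyfit(y[m],z[m],1) if m.sum()>5 else "",np.median(z[m]) if m.sum() else "")
        m=(np.hypot(x,y)<.024)&(z>.145)&(z<.17);print("knob",np.median(z[m]) if m.sum() else "")
        s=(abs(y)<.045)&(z>.055)&(z<.067)&(x<-.03)&(x>-.14);print("stone",np.percentile(x[s],[1,3,5]) if s.sum() else "")
cv2.imwrite("pics/fin.png",cv2.resize(cv2.imread("pics/side6.png")[90:260,170:350],None,fx=3.4,fy=3.4,interpolation=cv2.INTER_CUBIC))
E
```

```text
[ 0.40410787 -0.03351821  0.30919219] [ 0.89513605 -0.19313623  0.07473539]
top0.png 203 [0.00609323 0.13591373] 0.13718432480721776
knob 0.15805504713947127
stone [-0.10815864 -0.10676444 -0.10540055]
top6.png 198 [0.02491813 0.1331452 ] 0.1374125990858489
knob 0.15475456616805627
stone [-0.0885008  -0.08764231 -0.08667315]
side0.png 86 [0.00486066 0.13728163] 0.1380223230268578
knob 0.15876564497249102
stone [-0.10934639 -0.1080481  -0.10686732]
side6.png 91 [-0.00381165  0.13832021] 0.13791206901916586
knob 0.15582854681303376
stone [-0.08990488 -0.08932442 -0.08782534]
```

View pics/fin.png

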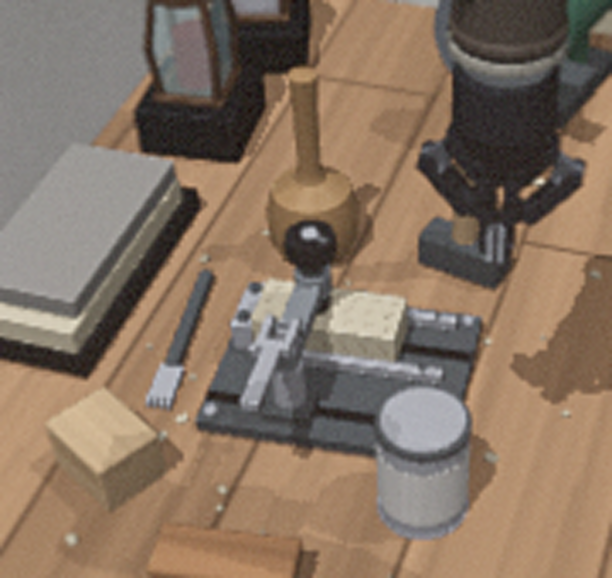

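The lever is flat (handle from (255,395) to (280,340)), and the stone is against the stop at (245,310). The tools are undisturbed, the arm is clear, and the knob height of 0.155 fits its end stop with the lever shut. Handing in.

```bash
python3 -c "
from h import *
print(env.close_job())"
```

```text
the job is handed in; nothing more can be done
None
```

The job is handed in, with no verdict returned: my last measurements had the blank home against the end stop, the knob at its clockwise stop, the lever flat and the bystanders in place; I could not measure the pad's grip force directly.

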